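# Put away a stack of delivered parts at the parts counter

## Robot

A 6-joint arm with a two-finger parallel gripper is mounted at the origin on the work surface. World frame = base frame: x ahead of the robot, y to its left, z up, the work surface at z = 0. Lengths are in m, angles in rad, forces in N, time in s.
With the tool pointing down it reaches from about 0.35 to 0.975 m from the base axis. Payload 4.9 kg.
Tool frame: the origin (TCP) lies at the very end of the fingers, on their centre line; the grasp point (between the pads) lies 19 mm behind it; z points along the fingers, y is the line along which they close (so a half turn about z gives the same grasp; the last joint's range is limited). The gripper opens to 85 mm and grips with 20 to 120 N. Pads are 22 mm wide; open, the fingers measure 114 mm over their backs; the gripper's body (76 mm by 85 mm) begins 54 mm behind the grasp point. The pads swing forward as they close: fully open they stand 13 mm farther back than shut.
Start: joints at [-1.39, 0.053, 1.613, -0, 1.476, -0.119], TCP at [0.185, -0.597, 0.231] pointing down, gripper open.
Joint ranges: [-3.01, 3.01], [-1.01, 2.22], [0.06, 2.58], [-1.02, 4.17], [0.09, 2.62], [-3.14, 3.14]. Speed limits (rad/s): [2.57, 2.57, 3.14, 3.14, 3.14, 3.14].

## Interface

Orientations are given as a rotation vector (axis times angle).
In Python, from station import ctrl gives the robot as it stands. The module is installed in compiled form; this text tells all that it offers.
- The arm moves only by the tool jog_arm, never from a script. Its argument "steps" is a list of rows, each an object with "delta_rot": the turn, a rotation vector about the tool's x, y, z in degrees, a list of three; "linear": the shift along the tool's x, y, z in m, a list of three; "grip": the finger opening in m, from 0 to 0.0854. In form: [{"delta_rot": [rx, ry, rz], "linear": [x, y, z], "grip": grip}, ...]. A call has 1 to 10 rows; each row shifts and turns the commanded pose from where the row before left it, along the tool's axes as they then stand; what a row does not reach is not made up. A row lasts 1/10 s, in which the tool goes at most 50 mm and 8.59 degrees, less where a joint would pass 70% of its speed; a pose out of reach is approached as far as the arm can. A call with a gripper value outside its range is refused whole. The fingers move at their own pace and stop on an object; "newtons" is the grip in N (left out, the last holds). Time passes only in rows, so rows that do not move let the fingers close. It gives the time, the measured TCP pose, the force, the opening and the grip force at its end, in the units of the state.
- ctrl.get_obs(): the state, without advancing time (a new reading comes with each control period).
- ctrl.get_image(name): name is "side" or "top" or "wrist"; returns (picture, depth): 384x512x3 uint8, red, green, blue; 384x512 float32, m along the optical axis (not along the pixel's ray), 0 where there is no reading.
- ctrl.camera_info(name): a dict with "camera_matrix" (3x3 intrinsics, pixels), "distortion" ([k1, k2, p1, p2, k3] as OpenCV has them; the pictures are not rectified), "R" (3x3) and "t" (3): a world point X has camera coordinates R X + t; the wrist camera has in their place "T_tool_cam" (4x4, takes a point from camera to tool coordinates, whose origin is the TCP and whose axes are the flange's). Camera axes: x right, y down, z forward; pixel columns grow to the right and rows downward; lengths in m; the calibration is good to about 2 mm. A picture is of the moment at which its call begins: read the wrist's pose just before it. camera_info takes no time and is no camera call.
- ctrl.finish_job(): hands the job in; it is judged then, once.
The state is a dict: "t": time; "q": joint angles; "dq": joint speeds; "effort": joint torques, N m; "tool_pos": TCP position; "tool_rot": TCP orientation; "contact_force": force on the tool from outside, world axes, zero at the start; "wrist_torque": the same for the moment, N m; "opening": finger opening in m; "grip_force": force on a finger pad.
Only numpy, scipy, OpenCV 4.12 (cv2) and the standard library are available. Lean on these libraries where they do the work, as an engineer would, in place of code of your own. Each camera call takes 0.05 s, during which the arm holds its last target. There are 200 camera calls.

## Task

Put away the stack of goods on the counter: working from the top down, one piece at a time, take the yellow tin, then the red lamp, then the green carton, then the blue case, and set each one flat in the middle of the tray of its own colour, the carton and the case lying lengthwise along the tray. Keep all four the right way up all the time, and do not knock over or push away the white oil bottle and the black bulb box that stand among the trays.

Things in the scene. Friction and masses are not known exactly. Their poses are not given: they have to be found in the camera images.
- tin: Yellow paint tin with thin steel rims, an upright cylinder 36 mm in diameter and 48 mm tall, about 90 g; at the start the top of the stack, standing on the red lamp. Origin: centre of its underside; z up.
- lamp: Round red marker lamp with a black lower rim, an upright cylinder with flat top, 46 mm in diameter and 30 mm tall, about 80 g; at the start on the green carton. Origin: centre of its underside; z up.
- carton: Green carton with two white bands, 92 (its x) x 52 (its y) x 36 mm tall, about 120 g; at the start on the blue case. Origin: centre of its underside; z up, x along its length.
- case: Blue hard plastic case with black latches at its ends, 116 (its x) x 62 (its y) x 40 mm tall, about 300 g; at the start the bottom of the stack, on the counter. Origin: centre of its underside; z up, x along its length.
- tray_yellow: Fixed shallow yellow plastic tray, 146 (its x) x 98 (its y) mm outside, floor 3 mm thick, with a white, 3 mm wide lip all round that stands 3 mm above the floor (6 mm above the counter). Inside 140 x 92 mm. Origin: centre of its underside, on the counter top; z up, x along its long side.
- tray_red: Fixed shallow red plastic tray, 146 (its x) x 98 (its y) mm outside, floor 3 mm thick, with a white, 3 mm wide lip all round that stands 3 mm above the floor (6 mm above the counter). Inside 140 x 92 mm. Origin: centre of its underside, on the counter top; z up, x along its long side.
- tray_green: Fixed shallow green plastic tray, 146 (its x) x 98 (its y) mm outside, floor 3 mm thick, with a white, 3 mm wide lip all round that stands 3 mm above the floor (6 mm above the counter). Inside 140 x 92 mm. Origin: centre of its underside, on the counter top; z up, x along its long side.
- tray_blue: Fixed shallow blue plastic tray, 146 (its x) x 98 (its y) mm outside, floor 3 mm thick, with a white, 3 mm wide lip all round that stands 3 mm above the floor (6 mm above the counter). Inside 140 x 92 mm. Origin: centre of its underside, on the counter top; z up, x along its long side.
- oil_bottle: Small white bottle with a paper label and a black cap, 30 mm in diameter and 85 mm tall, standing loose on the counter between two places; to be left alone. Origin: centre of its underside.
- bulb_box: Small black box with a white band, 36 x 26 x 50 mm tall, standing loose on the counter between two places; to be left alone. Origin: centre of its underside.
Not all that is in view belongs to the job. What is shaped like the case but pink or purple is not meant.

How it is judged:
By the outcome, as a careful person would: the job done as asked, in the order asked, and still so for the second after the job is handed in, with the robot touching nothing.
It also fails if it takes over 120 s, if anything falls off the work surface, if the arm or the gripper's body presses on something with over 40 N, if the wrist force passes 120 N, or if a joint passes its speed limit or range.

## Working session

There is one attempt and no reset: what is moved stays moved. The work goes in short steps, Python scripts to look and compute and a tool call to move; the robot and the scene stay as the last step left them, time stands still between calls to the robot, and variables do not carry over. Pictures are saved under pics/ and viewed, at most 14 in all, crops included, and the job is handed in when it is done.

Besides the shell and the picture viewer there is one more tool, called as name([rows], argument=value, ...), one row to a line, values as JSON. jog_arm: Moves the arm, as the interface text tells. Its arguments: {"type":"object","properties":{"steps":{"type":"array"},"newtons":{"type":"number"}},"required":["steps"]}

```bash
mkdir -p pics; python3 - <<'E'
from station import ctrl
import cv2,numpy as np
o=ctrl.get_obs(); print(o)
for n in("top","side"):
    p,d=ctrl.get_image(n); np.savez(f"{n}.npz",p=p,d=d); cv2.imwrite(f"pics/{n}0.png",p[:,:,::-1]); i=ctrl.camera_info(n); print(n,i)
print(ctrl.camera_info("wrist"))
E
```

```text
{'t': 0.0, 'q': array([-1.38995042e+00,  5.33318553e-02,  1.61430767e+00, -2.68436918e-06,
        1.47596364e+00, -1.18993109e-01]), 'dq': array([ 0.00132997, -0.00012576, -0.00092962,  0.00064356, -0.00019093,
        0.00084479]), 'effort': array([ 4.78802958e-04, -3.93679583e+01, -3.70177925e+01, -2.71463858e-05,
        7.07803789e-03, -9.23131438e-06]), 'tool_pos': array([ 0.18449572, -0.59650088,  0.23007034]), 'tool_rot': array([-3.10436675e+00, -4.68923967e-01,  1.01783290e-04]), 'contact_force': array([ 0.07630302, -0.51549897,  0.38929346]), 'wrist_torque': array([-0.01337638, -0.08842213,  0.04001237]), 'grip_force': 0.0, 'opening': 0.08567480337809194}
top {'camera_matrix': array([[386.94128562,   0.        , 253.17676219],
       [  0.        , 386.94128562, 189.53148485],
       [  0.        ,   0.        ,   1.        ]]), 'distortion': array([-0.03907226,  0.        ,  0.        ,  0.        ,  0.        ]), 'R': array([[-0.02375833, -0.99911447, -0.03472498],
       [-0.98254016,  0.02974735, -0.18365708],
       [ 0.18452742,  0.0297553 , -0.98237684]]), 't': array
[... 421 characters left out ...]
68946,  0.59295258, -0.77636593]]), 't': array([-0.48999877,  0.1715727 ,  1.01195693])}
{'camera_matrix': array([[324.91763154,   0.        , 259.29048736],
       [  0.        , 324.91763154, 186.62363014],
       [  0.        ,   0.        ,   1.        ]]), 'distortion': array([-0.0618686,  0.       ,  0.       ,  0.       ,  0.       ]), 'T_tool_cam': array([[-1.67076516e-03, -9.55505837e-01, -2.94967464e-01,
         7.63502639e-02],
       [ 9.99998011e-01, -1.91780174e-03,  5.48226267e-04,
         6.94776002e-05],
       [-1.08952251e-03, -2.94965961e-01,  9.55507140e-01,
        -1.43361853e-01],
       [ 0.00000000e+00,  0.00000000e+00,  0.00000000e+00,
         1.00000000e+00]])}
```

View pics/top0.png

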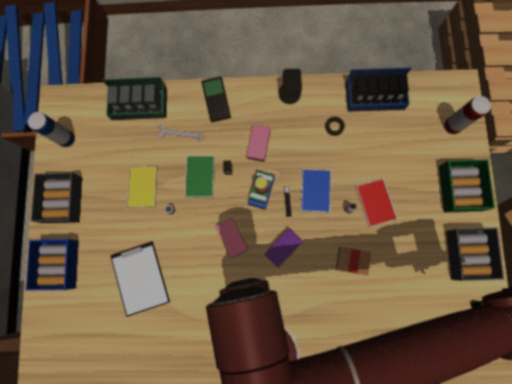

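View pics/side0.png

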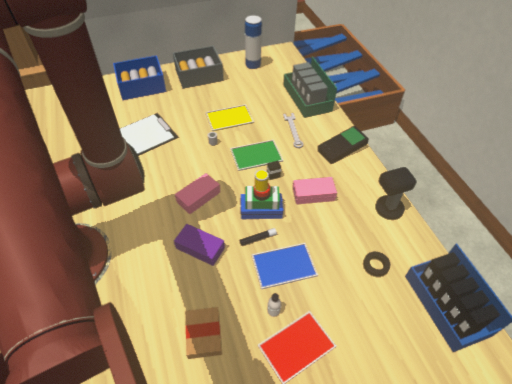

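The top view shows the stack at about (262,188) and the trays at yellow (143,186), green (200,176), blue (316,190) and red (376,202). The black box is at (228,167), and there are small bottle-like things at (350,206) and (170,208). In the side view the stack is at (262,195), with the pink and purple decoys at (198,193), (315,190) and (199,244). Next I'll measure and check an enlarged crop.

```bash
cat > h.py <<'E'
from station import ctrl
import cv2,numpy as np
from scipy.spatial.transform import Rotation as Rot
def cam(n,o=None):
    i=ctrl.camera_info(n); K=i["camera_matrix"];D=np.array(i["distortion"])
    if n!="wrist": R=i["R"];t=i["t"]
    else:
        T=i["T_tool_cam"];Rw=Rot.from_rotvec(o["tool_rot"]).as_matrix()
        Rc=Rw@T[:3,:3]; c=Rw@T[:3,3]+o["tool_pos"]; R=Rc.T;t=-R@c
    return K,D,R,t
def plane(c,px,z):
    K,D,R,t=c
    u=cv2.undistortPoints(np.array(px,float).reshape(-1,1,2),K,D)[:,0]
    d=np.c_[u,np.ones(len(u))]@R; o=-R.T@t
    return o+d*((z-o[2])/d[:,2])[:,None]
def world(c,dep):   # point map from depth
    K,D,R,t=c; h,w=dep.shape
    g=np.stack(np.meshgrid(np.arange(w),np.arange(h)),-1).reshape(-1,1,2).astype(float)
    u=cv2.undistortPoints(g,K,D)[:,0]; X=np.c_[u,np.ones(len(u))]*dep.reshape(-1,1)
    return ((X-t)@R).reshape(h,w,3)
def mask(p,col):
    h=cv2.cvtColor(p,cv2.COLOR_RGB2HSV).astype(int);H,S,V=h[...,0],h[...,1],h[...,2]
    r={'yellow':(24,34),'green':(50,85),'blue':(105,122)}.get(col)
    m=(S>130)&(V>60)
    m&=((H<6)|(H>174)) if col=='red' else (H>=r[0])&(H<=r[1])
    return m.astype(np.uint8)
def blobs(m,amin=15):
    cs,_=cv2.findContours(m,cv2.RETR_EXTERNAL,cv2.CHAIN_APPROX_NONE)
    return sorted([c for c in cs if cv2.contourArea(c)>=amin],key=cv2.contourArea)[::-1]
def rect(xy):
    (a,b),(w,h),g=cv2.minAreaRect((xy*1000).astype(np.float32))
    if w<h: w,h,g=h,w,g+90
    return np.round([a,b,w,h,(g+90)%180-90],1)
E
python3 - <<'E'
from h import *
for n in("top","side"):
    f=np.load(n+".npz");p,d=f['p'],f['d'];c=cam(n);W=world(c,d)
    for col in('yellow','red','green','blue'):
        for b in blobs(mask(p,col)):
            u=b[:,0].mean(0)
            if n=="top" and not(100<u[0]<410 and 120<u[1]<240):continue
            if n=="side" and not(170<u[0]<340 and 90<u[1]<380):continue
            m=np.zeros(d.shape,np.uint8);cv2.drawContours(m,[b],-1,1,-1)
            z=W[m>0][:,2]
            print(n,col,u.round(),cv2.contourArea(b),'z',np.percentile(z,[5,50,95]).round(3),rect(plane(c,b[:,0],.003)[:,:2]))
    if n=="top":
        H=W[...,2]
        for nm,(x0,x1,y0,y1) in dict(stack=(240,285,160,215),box=(218,238,155,180),a=(160,182,198,218),b=(340,360,196,218),pen=(280,296,180,220)).items():
            Q=W[y0:y1,x0:x1].reshape(-1,3)
            for lo,hi in((.005,.03),(.03,.046),(.046,.06),(.066,.083),(.083,.098),(.098,.115),(.14,.17)):
                q=Q[(Q[:,2]>lo)&(Q[:,2]<hi)]
                if len(q)>5: print(nm,lo,hi,len(q),np.median(q[:,2]).round(4),rect(q[:,:2]))
ims=[]
for n,(x,y) in dict(top=(262,188),side=(262,195)).items():
    p=np.load(n+".npz")['p'];ims.append(cv2.resize(p[y-35:y+35,x-35:x+35],(390,390),interpolation=cv2.INTER_CUBIC))
cv2.imwrite("pics/crop1.png",np.hstack(ims)[:,:,::-1])
E
```

```text
top yellow [141. 186.] 930.5 z [-0.001  0.003  0.007] [556.8 400.3 137.1  89.8  -1. ]
top yellow [261. 183.] 43.5 z [0.152 0.154 0.159] [556.2  -9.5  26.8  24.2  42.8]
top red [376. 202.] 1019.0 z [-0.001  0.003  0.007] [ 478.9 -393.4  137.5   88.4   14.2]
top green [199. 177.] 303.5 z [-0.002  0.003  0.007] [586.8 201.2 119.5  74.5  -2. ]
top blue [316. 190.] 909.0 z [-0.001  0.003  0.007] [ 526.1 -193.6  131.9   83.7   -3.4]
top blue [257. 203.] 52.5 z [0.037 0.04  0.045] [486.5   5.1  55.6  15.1  73.2]
stack 0.005 0.03 87 0.0073 [544.1 -13.2 184.  148.7  -1. ]
stack 0.03 0.046 168 0.0396 [528.  -11.  118.   61.8 -17.5]
stack 0.046 0.06 12 0.0542 [508.9 -24.7  93.1  38.3 -48.7]
stack 0.066 0.083 278 0.0759 [529.8 -11.3  92.8  52.6 -18.9]
stack 0.083 0.098 17 0.0888 [512.6 -12.8  41.3  15.6 -86.1]
stack 0.098 0.115 39 0.1055 [521.5 -13.8  43.2  29.3 -77. ]
stack 0.14 0.17 116 0.1541 [526.2 -10.3  34.8  33.   -1.6]
box 0.005 0.03 28 0.0065 [614.7  99.6  80.1  51.8  -9. ]
box 0.03 0.046 23 0.0416 [606.9  99.6  36.8  27.5   5.5]
box 0.046 0.06 77 0.0502 [606.6 101.7  35.1  24.1  -1.1]

[... 443 characters left out ...]
.7 -101.8  119.9   41.8   -9.4]
side yellow [229. 117.] 620.0 z [0.001 0.004 0.007] [559.  404.1 137.7  88.9  -0.7]
side yellow [260. 185.] 72.5 z [0.115 0.13  0.146] [559.1  77.6  38.6  33.   70.1]
side yellow [261. 174.] 64.5 z [0.152 0.154 0.156] [575.4 118.4  32.7  30.5  71. ]
side red [296. 347.] 2443.0 z [0.001 0.003 0.006] [ 479.7 -390.3  138.    90.3   14.1]
side red [262. 192.] 17.0 z [0.099 0.106 0.109] [556.1  50.2  42.   16.2  -7.2]
side green [256. 154.] 684.5 z [0.    0.003 0.006] [588.8 203.6 130.6  81.8  -3.1]
side blue [284. 265.] 1526.0 z [0.    0.003 0.006] [ 527.3 -191.1  135.5   86.7   -4.6]
side blue [257. 208.] 79.5 z [0.038 0.04  0.043] [539.1  13.6 116.5  57.8 -18.5]
```

View pics/crop1.png

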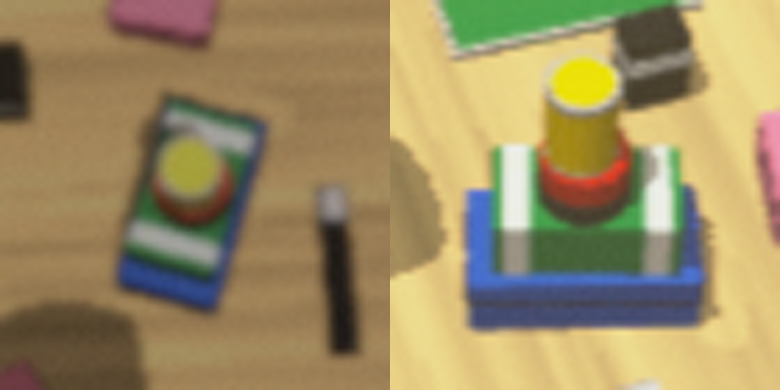

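Both crops show yellow tin, red lamp, green carton (white bands) and blue case. The pink/purple blocks stand alone, so they are not meant. The heights match (0.154, 0.106, 0.076, 0.040), and so do the sizes (118x62, 93x53). I'll move above the stack.

jog_arm([
  {"linear": [0.02,-0.018,0],"delta_rot": [0,0,0],"grip": 0.085},
  {"linear": [0.034,-0.031,0],"delta_rot": [0,0,0],"grip": 0.085},
  {"linear": [0.034,-0.031,0],"delta_rot": [0,0,0],"grip": 0.085},
  {"linear": [0.034,-0.031,0],"delta_rot": [0,0,0],"grip": 0.085},
  {"linear": [0.034,-0.031,0],"delta_rot": [0,0,0],"grip": 0.085},
  {"linear": [0.034,-0.031,0],"delta_rot": [0,0,0],"grip": 0.085},
  {"linear": [0.034,-0.031,0],"delta_rot": [0,0,0],"grip": 0.085},
  {"linear": [0.034,-0.031,0],"delta_rot": [0,0,0],"grip": 0.085},
  {"linear": [0.034,-0.031,0],"delta_rot": [0,0,0],"grip": 0.085},
  {"linear": [0.034,-0.031,0],"delta_rot": [0,0,0],"grip": 0.085},
])

```text
t: 1.1
tool_pos: [0.4087, -0.2152, 0.2309]
tool_rot: [-3.106, -0.469, 0.0]
contact_force: [1.0, 0.0, -0.1]
opening: 0.0852
grip_force: 0.0
```

jog_arm([
  {"linear": [0.034,-0.031,0],"delta_rot": [0,0,0],"grip": 0.085},
  {"linear": [0.034,-0.031,0],"delta_rot": [0,0,0],"grip": 0.085},
  {"linear": [0.034,-0.031,0],"delta_rot": [0,0,0],"grip": 0.085},
  {"linear": [0.034,-0.031,0],"delta_rot": [0,0,0],"grip": 0.085},
  {"linear": [0.02,-0.018,0],"delta_rot": [0,0,0],"grip": 0.085},
  {"linear": [0.0,0.0,0],"delta_rot": [0,0,0],"grip": 0.085},
  {"linear": [0,0,0],"delta_rot": [0,0,0],"grip": 0.085},
])

```text
t: 1.8
tool_pos: [0.5151, -0.0351, 0.2307]
tool_rot: [3.106, 0.471, -0.002]
contact_force: [-0.8, -1.4, -0.3]
opening: 0.0849
grip_force: 0.0
```

```bash
cat >> h.py <<'E'
def go(o,x,y,z,head=None):  # deltas in tool axes; rotate AFTER shift
    R=Rot.from_rotvec(o["tool_rot"]).as_matrix(); l=R.T@(np.array([x,y,z])-o["tool_pos"])
    h=np.degrees(np.arctan2(R[1,0],R[0,0])); tilt=np.degrees(np.arccos(-R[2,2]))
    print("pos",o["tool_pos"].round(4),"head",h.round(2),"tilt",tilt.round(2),"lin",l.round(4),"rz",None if head is None else round(h-head,2))
def look(name,save=None):
    o=ctrl.get_obs();p,d=ctrl.get_image(name);c=cam(name,o)
    if save: cv2.imwrite(f"pics/{save}.png",p[:,:,::-1])
    return o,p,d,c,world(c,d)
def slab(W,lo,hi,cx,cy,r=.1):
    Q=W.reshape(-1,3);q=Q[(Q[:,2]>lo)&(Q[:,2]<hi)&(np.hypot(Q[:,0]-cx,Q[:,1]-cy)<r)]
    return (len(q),np.median(q[:,2]).round(4),rect(q[:,:2])) if len(q)>5 else None
E
python3 - <<'E'
from h import *
o,p,d,c,W=look("wrist","w1")
go(o,.526,-.010,.113)
for a in((.145,.165),(.098,.112),(.068,.082),(.032,.046)): print(a,slab(W,*a,.526,-.01))
E
```

```text
pos [ 0.5151 -0.0351  0.2307] head 17.25 tilt 0.08 lin [ 0.018  -0.0207  0.1177] rz None
(0.145, 0.165) (2079, np.float64(0.1545), array([529.4, -10.7,  35.7,  35.3, -28.6]))
(0.098, 0.112) (645, np.float64(0.1065), array([539.5, -11.6,  44.1,  28.4,  86.8]))
(0.068, 0.082) (2549, np.float64(0.0767), array([533.4, -10.5,  92.3,  52.5, -19. ]))
(0.032, 0.046) (1085, np.float64(0.0404), array([533.1,  -9.9, 116.7,  62. , -17.5]))
```

View pics/w1.png

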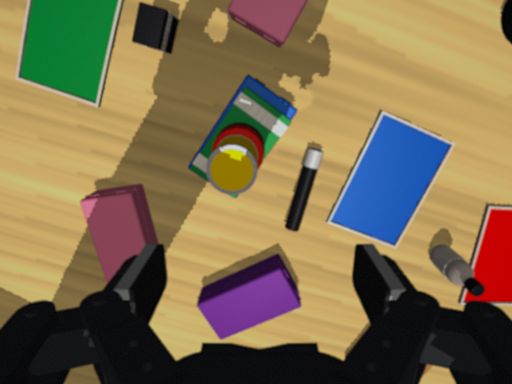

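The wrist view shows the tin at (232,168), the lamp just behind it, and the case and carton beneath. The black marker is clear of them. The tin at (0.528,-0.0105) agrees with the top view to within 3 mm. I'll grasp it.

jog_arm([
  {"linear": [0.02,-0.02,0],"delta_rot": [0,0,0],"grip": 0.085},
  {"linear": [0,0,0.03],"delta_rot": [0,0,0],"grip": 0.085},
  {"linear": [0,0,0.03],"delta_rot": [0,0,0],"grip": 0.085},
  {"linear": [0,0,0.03],"delta_rot": [0,0,0],"grip": 0.085},
  {"linear": [0,0,0.02],"delta_rot": [0,0,0],"grip": 0.085},
  {"linear": [0,0,0.01],"delta_rot": [0,0,0],"grip": 0.085},
  {"linear": [0,0,0],"delta_rot": [0,0,0],"grip": 0.085},
])

```text
t: 2.55
tool_pos: [0.5273, -0.0112, 0.1098]
tool_rot: [-3.106, -0.466, 0.005]
contact_force: [-0.2, -0.4, 1.3]
opening: 0.0848
grip_force: 0.0
```

jog_arm([
  {"linear": [0,0,0],"delta_rot": [0,0,0],"grip": 0.05},
  {"linear": [0,0,0],"delta_rot": [0,0,0],"grip": 0.04},
  {"linear": [0,0,0],"delta_rot": [0,0,0],"grip": 0.035},
  {"linear": [0,0,0],"delta_rot": [0,0,0],"grip": 0.03},
  {"linear": [0,0,0],"delta_rot": [0,0,0],"grip": 0.025},
  {"linear": [0,0,0],"delta_rot": [0,0,0],"grip": 0.025},
  {"linear": [0,0,0],"delta_rot": [0,0,0],"grip": 0.025},
  {"linear": [0,0,0],"delta_rot": [0,0,0],"grip": 0.025},
], newtons=25)

```text
t: 3.35
tool_pos: [0.5295, -0.0104, 0.1127]
tool_rot: [3.106, 0.469, 0.003]
contact_force: [-0.4, -0.2, 5.2]
opening: 0.0353
grip_force: 25.2
```

jog_arm([
  {"linear": [0,0,-0.005],"delta_rot": [0,0,0],"grip": 0.025},
  {"linear": [0,0,-0.015],"delta_rot": [0,0,0],"grip": 0.025},
  {"linear": [0,0,-0.03],"delta_rot": [0,0,0],"grip": 0.025},
  {"linear": [0,0,-0.03],"delta_rot": [0,0,0],"grip": 0.025},
  {"linear": [0,0,-0.02],"delta_rot": [0,0,0],"grip": 0.025},
  {"linear": [0,0,0],"delta_rot": [0,0,0],"grip": 0.025},
  {"linear": [0,0,0],"delta_rot": [0,0,0],"grip": 0.025},
])

```text
t: 4.05
tool_pos: [0.5285, -0.0103, 0.2114]
tool_rot: [3.106, 0.469, 0.001]
contact_force: [-0.5, 0.1, -0.8]
opening: 0.0352
grip_force: 25.1
```

```bash
python3 - <<'E'
from h import *
o,p,d,c,W=look("side","s2")
print(o["opening"],o["grip_force"],o["contact_force"])
go(o,.558,.402,.2)
for a in((.098,.112),(.068,.082),(.032,.046)): print(a,slab(W,*a,.526,-.01))
cv2.imwrite("pics/s2c.png",cv2.resize(p[120:240,180:330],(600,480))[:,:,::-1])
E
```

```text
0.035246881382345385 25.10914921760559 [-0.51379084  0.0854746  -0.83925177]
pos [ 0.5285 -0.0103  0.2114] head 17.18 tilt 0.02 lin [ 0.1499 -0.3852  0.0114] rz None
(0.098, 0.112) (194, np.float64(0.1058), array([527.4, -10.9,  43.3,  42.1,  70.6]))
(0.068, 0.082) (375, np.float64(0.076), array([530.3,  -9. ,  89.5,  55.4, -18.7]))
(0.032, 0.046) (306, np.float64(0.0397), array([528.8,  -9.7, 114.9,  64.8, -17.2]))
```

View pics/s2c.png

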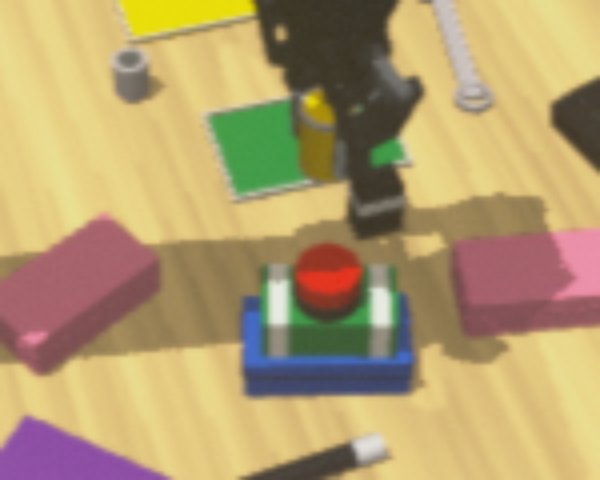

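The tin hangs upright in the gripper and the lamp sits undisturbed on the carton at (0.5275,-0.011). I'll carry it to yellow.

jog_arm([
  {"linear": [0.008,-0.0205,0],"delta_rot": [0,0,0],"grip": 0.025},
  {"linear": [0.015,-0.0385,0],"delta_rot": [0,0,0],"grip": 0.025},
  {"linear": [0.016,-0.041,0],"delta_rot": [0,0,0],"grip": 0.025},
  {"linear": [0.017,-0.0435,0],"delta_rot": [0,0,0],"grip": 0.025},
  {"linear": [0.017,-0.0435,0],"delta_rot": [0,0,0],"grip": 0.025},
  {"linear": [0.017,-0.0435,0],"delta_rot": [0,0,0],"grip": 0.025},
  {"linear": [0.017,-0.0435,0],"delta_rot": [0,0,0],"grip": 0.025},
  {"linear": [0.016,-0.041,0],"delta_rot": [0,0,0],"grip": 0.025},
  {"linear": [0.015,-0.0385,0],"delta_rot": [0,0,0],"grip": 0.025},
  {"linear": [0.008,-0.0205,0],"delta_rot": [0,0,0],"grip": 0.025},
])

```text
t: 5.1
tool_pos: [0.5561, 0.3927, 0.2082]
tool_rot: [3.105, 0.473, -0.007]
contact_force: [-0.1, -0.9, 0.0]
opening: 0.0354
grip_force: 25.3
```

jog_arm([
  {"linear": [0.004,-0.0115,0],"delta_rot": [0,0,0],"grip": 0.025},
  {"linear": [0,0,0],"delta_rot": [0,0,0],"grip": 0.025},
  {"linear": [0,0,0],"delta_rot": [0,0,0],"grip": 0.025},
])

```text
t: 5.4
tool_pos: [0.5578, 0.4012, 0.2101]
tool_rot: [3.105, 0.468, -0.003]
contact_force: [0.5, 0.2, -0.7]
opening: 0.0355
grip_force: 25.3
```

```bash
cat >> h.py <<'E'
def tray(c,p,col,amin=1500):   # all tray-coloured blobs, by centre of floor rect
    for b in blobs(mask(p,col),amin): print(col,b[:,0].mean(0).round(),rect(plane(c,b[:,0],.003)[:,:2]))
E
python3 - <<'E'
from h import *
o,p,d,c,W=look("wrist","w3")
tray(c,p,'yellow',500);tray(c,p,'green',500)
Q=W.reshape(-1,3);m=mask(p,'yellow').reshape(-1)>0; q=Q[m&(Q[:,2]>.1)]; print("tin",len(q), q.min(0),q.max(0)) if len(q) else 0
go(o,.558,.402,.0127)
E
```

```text
yellow [260. 151.] [559.9 400.4 139.5  90.9  -1.2]
yellow [259. 302.] [377.2 345.3 101.  101.  -18.7]
yellow [259. 247.] [455.8 369.  103.   80.4 -73. ]
green [435. 180.] [589.7 198.5 138.1  89.1  -2.3]
tin 6951 [0.54221647 0.38647825 0.20311411] [0.63098652 0.42388046 0.3533436 ]
pos [0.5578 0.4012 0.2101] head 17.15 tilt 0.13 lin [ 0.0008 -0.0009  0.1974] rz None
```

View pics/w3.png

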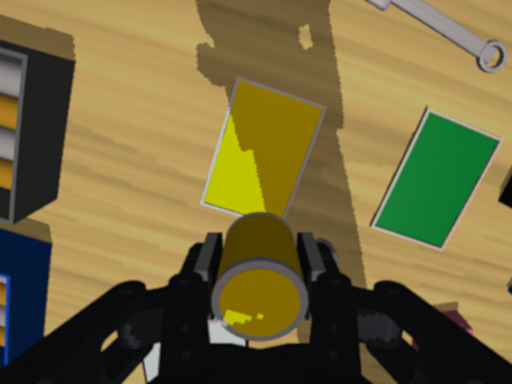

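The tin is upright at (259,298) and the yellow tray beyond it at (265,147), full size 139x91, centre (0.560,0.400). I'll lower it.

jog_arm([
  {"linear": [0.001,0,0.02],"delta_rot": [0,0,0],"grip": 0.025},
  {"linear": [0,0,0.04],"delta_rot": [0,0,0],"grip": 0.025},
  {"linear": [0,0,0.04],"delta_rot": [0,0,0],"grip": 0.025},
  {"linear": [0,0,0.04],"delta_rot": [0,0,0],"grip": 0.025},
  {"linear": [0,0,0.03],"delta_rot": [0,0,0],"grip": 0.025},
  {"linear": [0,0,0.017],"delta_rot": [0,0,0],"grip": 0.025},
  {"linear": [0,0,0.008],"delta_rot": [0,0,0],"grip": 0.025},
  {"linear": [0,0,0.002],"delta_rot": [0,0,0],"grip": 0.025},
  {"linear": [0,0,0],"delta_rot": [0,0,0],"grip": 0.025},
  {"linear": [0,0,0],"delta_rot": [0,0,0],"grip": 0.025},
])

```text
t: 6.45
tool_pos: [0.5605, 0.4033, 0.0167]
tool_rot: [-3.105, -0.469, -0.005]
contact_force: [0.7, -0.2, -1.4]
opening: 0.0357
grip_force: 25.3
```

jog_arm([
  {"linear": [0,0,0.001],"delta_rot": [0,0,0],"grip": 0.025},
  {"linear": [0,0,0.001],"delta_rot": [0,0,0],"grip": 0.025},
  {"linear": [0,0,0],"delta_rot": [0,0,0],"grip": 0.025},
])

```text
t: 6.75
tool_pos: [0.5591, 0.4027, 0.0126]
tool_rot: [-3.106, -0.469, -0.001]
contact_force: [-1.1, -0.3, -0.7]
opening: 0.0358
grip_force: 25.3
```

jog_arm([
  {"linear": [0,0,0.001],"delta_rot": [0,0,0],"grip": 0.025},
  {"linear": [0,0,0.001],"delta_rot": [0,0,0],"grip": 0.025},
  {"linear": [0,0,0],"delta_rot": [0,0,0],"grip": 0.025},
])

```text
t: 7.05
tool_pos: [0.5588, 0.4025, 0.0099]
tool_rot: [3.106, 0.469, -0.001]
contact_force: [0.2, -0.1, -0.9]
opening: 0.0357
grip_force: 25.3
```

jog_arm([
  {"linear": [0,0,0.001],"delta_rot": [0,0,0],"grip": 0.025},
  {"linear": [0,0,0],"delta_rot": [0,0,0],"grip": 0.025},
  {"linear": [0,0,0],"delta_rot": [0,0,0],"grip": 0.025},
])

```text
t: 7.35
tool_pos: [0.5592, 0.4027, 0.0098]
tool_rot: [-3.106, -0.469, -0.0]
contact_force: [-1.6, -0.3, 2.7]
opening: 0.0355
grip_force: 25.4
```

jog_arm([
  {"linear": [0,0,0],"delta_rot": [0,0,0],"grip": 0.042},
  {"linear": [0,0,0],"delta_rot": [0,0,0],"grip": 0.055},
  {"linear": [0,0,0],"delta_rot": [0,0,0],"grip": 0.07},
  {"linear": [0,0,0],"delta_rot": [0,0,0],"grip": 0.07},
  {"linear": [0,0,-0.02],"delta_rot": [0,0,0],"grip": 0.07},
  {"linear": [0,0,-0.04],"delta_rot": [0,0,0],"grip": 0.085},
  {"linear": [0,0,-0.04],"delta_rot": [0,0,0],"grip": 0.085},
  {"linear": [0,0,-0.05],"delta_rot": [0,0,0],"grip": 0.085},
  {"linear": [0,0,-0.05],"delta_rot": [0,0,0],"grip": 0.085},
  {"linear": [0,0,0],"delta_rot": [0,0,0],"grip": 0.085},
])

```text
t: 8.35
tool_pos: [0.5631, 0.405, 0.2207]
tool_rot: [-3.1, -0.468, -0.025]
contact_force: [-0.2, 0.7, 1.0]
opening: 0.0851
grip_force: 0.0
```

```bash
python3 - <<'E'
from h import *
o,p,d,c,W=look("wrist","w4")
print(slab(W,.045,.057,.559,.402,.06)); tray(c,p,'yellow',500)
go(o,.528,-.0105,.21,-18.5)
E
```

```text
(1011, np.float64(0.0515), array([559.5, 401.9,  35.4,  35.1,  16.9]))
yellow [263. 160.] [560.2 400.4 139.2  90.8  -1.2]
pos [0.5631 0.405  0.2207] head 17.18 tilt 1.0 lin [-0.1564  0.3866  0.0066] rz 35.68
```

View pics/w4.png

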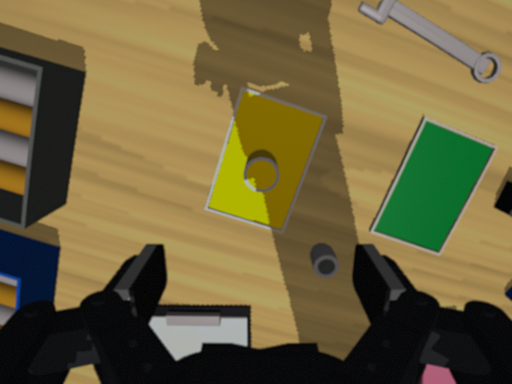

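The tin stands upright in the middle of the yellow tray, measured at (0.5595,0.402) against a tray centre of (0.560,0.4005). The lamp is next.

jog_arm([
  {"linear": [-0.008,0.0205,0],"delta_rot": [0,0,0],"grip": 0.085},
  {"linear": [-0.015,0.0385,0],"delta_rot": [0,0,0],"grip": 0.085},
  {"linear": [-0.017,0.0435,0],"delta_rot": [0,0,0],"grip": 0.085},
  {"linear": [-0.017,0.0435,0],"delta_rot": [0,0,0],"grip": 0.085},
  {"linear": [-0.017,0.0435,0],"delta_rot": [0,0,0],"grip": 0.085},
  {"linear": [-0.017,0.0435,0],"delta_rot": [0,0,0],"grip": 0.085},
  {"linear": [-0.017,0.0435,0],"delta_rot": [0,0,0],"grip": 0.085},
  {"linear": [-0.017,0.0435,0],"delta_rot": [0,0,0],"grip": 0.085},
  {"linear": [-0.017,0.0435,0],"delta_rot": [0,0,0],"grip": 0.085},
  {"linear": [-0.01,0.022,0],"delta_rot": [0,0,0],"grip": 0.085},
])

```text
t: 9.4
tool_pos: [0.5265, -0.0135, 0.2076]
tool_rot: [3.107, 0.465, -0.004]
contact_force: [0.6, 0.5, 0.9]
opening: 0.085
grip_force: 0.0
```

jog_arm([
  {"linear": [0,0,0],"delta_rot": [0,0,5],"grip": 0.085},
  {"linear": [0,0,0],"delta_rot": [0,0,8],"grip": 0.085},
  {"linear": [0,0,0],"delta_rot": [0,0,8],"grip": 0.085},
  {"linear": [0,0,0],"delta_rot": [0,0,8],"grip": 0.085},
  {"linear": [0,0,0],"delta_rot": [0,0,6.7],"grip": 0.085},
  {"linear": [0,0,0],"delta_rot": [0,0,0],"grip": 0.085},
  {"linear": [0,0,0],"delta_rot": [0,0,0],"grip": 0.085},
])

```text
t: 10.1
tool_pos: [0.5272, -0.0105, 0.2081]
tool_rot: [3.101, -0.502, -0.003]
contact_force: [-0.5, -0.8, 0.3]
opening: 0.0853
grip_force: 0.0
```

```bash
python3 - <<'E'
from h import *
o,p,d,c,W=look("wrist","w5")
for a in((.098,.112),(.068,.082),(.032,.046)): print(a,slab(W,*a,.526,-.01))
go(o,.529,-.011,.0785,-18.5)
E
```

```text
(0.098, 0.112) (2366, np.float64(0.1066), array([531.9, -11.2,  43.6,  42.9, -60.6]))
(0.068, 0.082) (3481, np.float64(0.0767), array([533.3, -10.5,  92.3,  52.3, -18.9]))
(0.032, 0.046) (1126, np.float64(0.0403), array([533.7, -10.4, 115.1,  62.2, -17.3]))
pos [ 0.5272 -0.0105  0.2081] head -18.39 tilt 0.1 lin [ 0.0021 -0.0002  0.1296] rz 0.11
```

jog_arm([
  {"linear": [0.003,0,0.02],"delta_rot": [0,0,0],"grip": 0.085},
  {"linear": [0,0,0.04],"delta_rot": [0,0,0],"grip": 0.085},
  {"linear": [0,0,0.04],"delta_rot": [0,0,0],"grip": 0.085},
  {"linear": [0,0,0.02],"delta_rot": [0,0,0],"grip": 0.085},
  {"linear": [0,0,0.01],"delta_rot": [0,0,0],"grip": 0.085},
  {"linear": [0,0,0],"delta_rot": [0,0,0],"grip": 0.085},
  {"linear": [0,0,0],"delta_rot": [0,0,0],"grip": 0.085},
])

```text
t: 10.85
tool_pos: [0.5315, -0.0117, 0.0806]
tool_rot: [-3.101, 0.505, -0.003]
contact_force: [-0.5, 0.6, 0.9]
opening: 0.085
grip_force: 0.0
```

jog_arm([
  {"linear": [0,0,0],"delta_rot": [0,0,0],"grip": 0.06},
  {"linear": [0,0,0],"delta_rot": [0,0,0],"grip": 0.05},
  {"linear": [0,0,0],"delta_rot": [0,0,0],"grip": 0.045},
  {"linear": [0,0,0],"delta_rot": [0,0,0],"grip": 0.04},
  {"linear": [0,0,0],"delta_rot": [0,0,0],"grip": 0.035},
  {"linear": [0,0,0],"delta_rot": [0,0,0],"grip": 0.035},
  {"linear": [0,0,0],"delta_rot": [0,0,0],"grip": 0.035},
  {"linear": [0,0,0],"delta_rot": [0,0,0],"grip": 0.035},
], newtons=25)

```text
t: 11.65
tool_pos: [0.5314, -0.0117, 0.0807]
tool_rot: [-3.101, 0.505, -0.003]
contact_force: [-0.6, 0.3, 6.2]
opening: 0.0457
grip_force: 26.0
```

jog_arm([
  {"linear": [0,0,-0.005],"delta_rot": [0,0,0],"grip": 0.035},
  {"linear": [0,0,-0.015],"delta_rot": [0,0,0],"grip": 0.035},
  {"linear": [0,0,-0.03],"delta_rot": [0,0,0],"grip": 0.035},
  {"linear": [0,0,-0.04],"delta_rot": [0,0,0],"grip": 0.035},
  {"linear": [0,0,-0.03],"delta_rot": [0,0,0],"grip": 0.035},
  {"linear": [0,0,0],"delta_rot": [0,0,0],"grip": 0.035},
  {"linear": [0,0,0],"delta_rot": [0,0,0],"grip": 0.035},
])

```text
t: 12.35
tool_pos: [0.5308, -0.0116, 0.2002]
tool_rot: [3.101, -0.506, 0.003]
contact_force: [0.5, 0.0, -1.7]
opening: 0.0447
grip_force: 25.8
```

```bash
python3 - <<'E'
from h import *
o,p,d,c,W=look("side")
print(o["opening"],o["grip_force"],o["contact_force"])
go(o,.4795,-.392,.2,14.2)
for a in((.098,.112),(.068,.082),(.032,.046)): print(a,slab(W,*a,.526,-.01))
E
```

```text
0.04469658893814063 25.848426818847656 [ 0.48573325  0.00789865 -1.7053013 ]
pos [ 0.5308 -0.0116  0.2002] head -18.52 tilt 0.1 lin [7.22e-02 3.77e-01 3.00e-04] rz -32.72
(0.098, 0.112) None
(0.068, 0.082) (581, np.float64(0.0761), array([530.7,  -9.1,  89.8,  56.3, -18.2]))
(0.032, 0.046) (313, np.float64(0.0397), array([528.8,  -9.9, 115.1,  63.6, -17.2]))
```

jog_arm([
  {"linear": [0.004,0.021,0],"delta_rot": [0,0,0],"grip": 0.035},
  {"linear": [0.007,0.0375,0],"delta_rot": [0,0,0],"grip": 0.035},
  {"linear": [0.008,0.042,0],"delta_rot": [0,0,0],"grip": 0.035},
  {"linear": [0.008,0.042,0],"delta_rot": [0,0,0],"grip": 0.035},
  {"linear": [0.009,0.046,0],"delta_rot": [0,0,0],"grip": 0.035},
  {"linear": [0.009,0.046,0],"delta_rot": [0,0,0],"grip": 0.035},
  {"linear": [0.008,0.042,0],"delta_rot": [0,0,0],"grip": 0.035},
  {"linear": [0.008,0.042,0],"delta_rot": [0,0,0],"grip": 0.035},
  {"linear": [0.007,0.0375,0],"delta_rot": [0,0,0],"grip": 0.035},
  {"linear": [0.004,0.021,0],"delta_rot": [0,0,0],"grip": 0.035},
])

```text
t: 13.4
tool_pos: [0.4772, -0.3936, 0.1964]
tool_rot: [-3.098, 0.509, 0.006]
contact_force: [-0.0, -0.7, -0.8]
opening: 0.0452
grip_force: 26.0
```

jog_arm([
  {"linear": [0,0,0],"delta_rot": [0,0,0],"grip": 0.035},
  {"linear": [0,0,0],"delta_rot": [0,0,0],"grip": 0.035},
  {"linear": [0,0,0],"delta_rot": [0,0,0],"grip": 0.035},
])

```text
t: 13.7
tool_pos: [0.4791, -0.3903, 0.1984]
tool_rot: [-3.1, 0.503, 0.002]
contact_force: [0.3, -0.6, -0.6]
opening: 0.0453
grip_force: 26.0
```

```bash
python3 - <<'E'
from h import *
o,p,d,c,W=look("wrist","w6")
tray(c,p,'red',500);tray(c,p,'blue',500)
print("bottle",slab(W,.08,.095,.457,-.296,.05))
go(o,.4795,-.392,.011)
E
```

```text
red [261. 151.] [ 481.  -392.   140.1   91.7   13.7]
red [255. 281.] [ 333.1 -343.4  180.8  125.4   -6.3]
blue [ 75. 171.] [ 529.1 -192.1  138.9   89.7   -4.6]
bottle (261, np.float64(0.0853), array([ 460.9, -299.4,   15.6,   14.8,  -13. ]))
pos [ 0.4791 -0.3903  0.1984] head -18.44 tilt 0.11 lin [0.0011 0.0017 0.1874] rz None
```

View pics/w6.png

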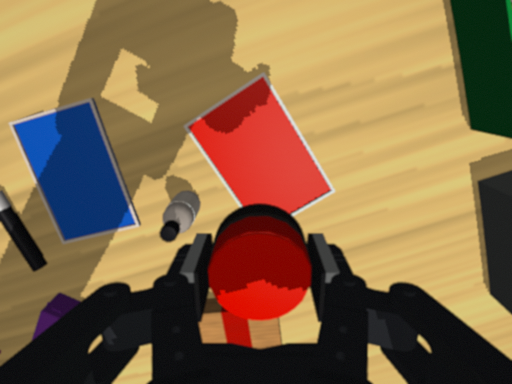

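The lamp is upright at (259,265) and the red tray at (261,150), centre (0.4805,-0.392). The bottle at (181,213) is about 95 mm away in y, so it is clear. I'll lower it.

jog_arm([
  {"linear": [0.002,0.001,0.02],"delta_rot": [0,0,0],"grip": 0.035},
  {"linear": [0,0,0.04],"delta_rot": [0,0,0],"grip": 0.035},
  {"linear": [0,0,0.04],"delta_rot": [0,0,0],"grip": 0.035},
  {"linear": [0,0,0.04],"delta_rot": [0,0,0],"grip": 0.035},
  {"linear": [0,0,0.025],"delta_rot": [0,0,0],"grip": 0.035},
  {"linear": [0,0,0.012],"delta_rot": [0,0,0],"grip": 0.035},
  {"linear": [0,0,0.007],"delta_rot": [0,0,0],"grip": 0.035},
  {"linear": [0,0,0.002],"delta_rot": [0,0,0],"grip": 0.035},
  {"linear": [0,0,0],"delta_rot": [0,0,0],"grip": 0.035},
  {"linear": [0,0,0],"delta_rot": [0,0,0],"grip": 0.035},
])

```text
t: 14.75
tool_pos: [0.4816, -0.3944, 0.0152]
tool_rot: [3.099, -0.505, 0.004]
contact_force: [0.1, -0.8, -0.9]
opening: 0.0453
grip_force: 26.0
```

jog_arm([
  {"linear": [0,0,0.001],"delta_rot": [0,0,0],"grip": 0.035},
  {"linear": [0,0,0.001],"delta_rot": [0,0,0],"grip": 0.035},
  {"linear": [0,0,0],"delta_rot": [0,0,0],"grip": 0.035},
  {"linear": [0,0,0],"delta_rot": [0,0,0],"grip": 0.035},
])

```text
t: 15.15
tool_pos: [0.4805, -0.3935, 0.0113]
tool_rot: [-3.101, 0.506, 0.0]
contact_force: [0.5, -0.6, -2.0]
opening: 0.0451
grip_force: 26.0
```

jog_arm([
  {"linear": [0,-0.001,0.001],"delta_rot": [0,0,0],"grip": 0.035},
  {"linear": [0,0,0.001],"delta_rot": [0,0,0],"grip": 0.035},
  {"linear": [0,0,0.001],"delta_rot": [0,0,0],"grip": 0.035},
  {"linear": [0,0,0],"delta_rot": [0,0,0],"grip": 0.035},
  {"linear": [0,0,0],"delta_rot": [0,0,0],"grip": 0.035},
])

```text
t: 15.65
tool_pos: [0.4809, -0.3925, 0.0082]
tool_rot: [-3.101, 0.506, 0.0]
contact_force: [0.3, -0.3, -0.3]
opening: 0.0452
grip_force: 26.0
```

jog_arm([
  {"linear": [0,0,0.001],"delta_rot": [0,0,0],"grip": 0.035},
  {"linear": [0,0,0],"delta_rot": [0,0,0],"grip": 0.035},
  {"linear": [0,0,0],"delta_rot": [0,0,0],"grip": 0.035},
])

```text
t: 15.95
tool_pos: [0.4811, -0.3927, 0.0078]
tool_rot: [3.1, -0.505, 0.0]
contact_force: [-0.9, 2.0, 2.5]
opening: 0.0449
grip_force: 26.2
```

Contact with the floor. I'll release and lift.

jog_arm([
  {"linear": [0,0,0],"delta_rot": [0,0,0],"grip": 0.052},
  {"linear": [0,0,0],"delta_rot": [0,0,0],"grip": 0.065},
  {"linear": [0,0,0],"delta_rot": [0,0,0],"grip": 0.08},
  {"linear": [0,0,0],"delta_rot": [0,0,0],"grip": 0.08},
  {"linear": [0,0,-0.02],"delta_rot": [0,0,0],"grip": 0.08},
  {"linear": [0,0,-0.04],"delta_rot": [0,0,0],"grip": 0.085},
  {"linear": [0,0,-0.05],"delta_rot": [0,0,0],"grip": 0.085},
  {"linear": [0,0,-0.05],"delta_rot": [0,0,0],"grip": 0.085},
  {"linear": [0,0,-0.03],"delta_rot": [0,0,0],"grip": 0.085},
  {"linear": [0,0,0],"delta_rot": [0,0,0],"grip": 0.085},
])

```text
t: 16.95
tool_pos: [0.4834, -0.3951, 0.2049]
tool_rot: [3.093, -0.504, 0.015]
contact_force: [0.7, 0.1, 0.5]
opening: 0.085
grip_force: 0.0
```

jog_arm([
  {"linear": [0,0,0],"delta_rot": [0,0,0],"grip": 0.085},
])

```text
t: 17.05
tool_pos: [0.4812, -0.3928, 0.1981]
tool_rot: [3.1, -0.505, 0.002]
contact_force: [0.0, -0.6, -0.0]
opening: 0.085
grip_force: 0.0
```

```bash
python3 - <<'E'
from h import *
o,p,d,c,W=look("wrist","w7")
print("lamp",slab(W,.026,.042,.48,-.392,.06)); tray(c,p,'red',500)
print("bottle",slab(W,.08,.095,.457,-.296,.05))
go(o,.531,-.0107,.2,-18.5)
E
```

```text
lamp (1548, np.float64(0.0336), array([ 481.7, -392.4,   43.2,   43.2,  -18.8]))
red [258. 158.] [ 481.5 -392.2  139.9   91.8   13.9]
red [235. 329.] [ 282.4 -292.2   57.3   30.7  -12. ]
bottle (257, np.float64(0.0853), array([ 461. , -299.8,   15.5,   14. ,  -22.6]))
pos [ 0.4812 -0.3928  0.1981] head -18.52 tilt 0.1 lin [-0.0741 -0.3781 -0.0023] rz -0.02
```

The lamp is within 1 mm of the red tray's centre, at floor height, and the bottle is unmoved. Now the carton.

jog_arm([
  {"linear": [-0.004,-0.021,0],"delta_rot": [0,0,0],"grip": 0.085},
  {"linear": [-0.007,-0.0375,0],"delta_rot": [0,0,0],"grip": 0.085},
  {"linear": [-0.008,-0.042,0],"delta_rot": [0,0,0],"grip": 0.085},
  {"linear": [-0.008,-0.042,0],"delta_rot": [0,0,0],"grip": 0.085},
  {"linear": [-0.009,-0.046,0],"delta_rot": [0,0,0],"grip": 0.085},
  {"linear": [-0.009,-0.046,0],"delta_rot": [0,0,0],"grip": 0.085},
  {"linear": [-0.008,-0.042,0],"delta_rot": [0,0,0],"grip": 0.085},
  {"linear": [-0.008,-0.042,0],"delta_rot": [0,0,0],"grip": 0.085},
  {"linear": [-0.008,-0.038,0],"delta_rot": [0,0,0],"grip": 0.085},
  {"linear": [-0.005,-0.0215,0],"delta_rot": [0,0,0],"grip": 0.085},
])

```text
t: 18.1
tool_pos: [0.5291, -0.0068, 0.1949]
tool_rot: [-3.1, 0.501, 0.007]
contact_force: [-0.1, -0.2, 0.5]
opening: 0.0848
grip_force: 0.0
```

jog_arm([
  {"linear": [0,0,0],"delta_rot": [0,0,0],"grip": 0.085},
  {"linear": [0,0,0],"delta_rot": [0,0,0],"grip": 0.085},
  {"linear": [0,0,0],"delta_rot": [0,0,0],"grip": 0.085},
])

```text
t: 18.4
tool_pos: [0.5301, -0.011, 0.1963]
tool_rot: [3.1, -0.507, -0.003]
contact_force: [-0.3, -0.0, 0.1]
opening: 0.0848
grip_force: 0.0
```

```bash
python3 - <<'E'
from h import *
o,p,d,c,W=look("wrist","w8")
for a in((.068,.082),(.032,.046)): print(a,slab(W,*a,.526,-.01))
go(o,.532,-.0105,.043,-18.7)
E
```

```text
(0.068, 0.082) (6555, np.float64(0.0766), array([533.4, -10.4,  92. ,  52.5, -18.7]))
(0.032, 0.046) (1201, np.float64(0.0402), array([533.9, -10.3, 116.4,  61.9, -17. ]))
pos [ 0.5301 -0.011   0.1963] head -18.56 tilt 0.1 lin [ 0.0019 -0.0012  0.1533] rz 0.14
```

jog_arm([
  {"linear": [0.002,-0.001,0.02],"delta_rot": [0,0,0],"grip": 0.085},
  {"linear": [0,0,0.04],"delta_rot": [0,0,0],"grip": 0.085},
  {"linear": [0,0,0.04],"delta_rot": [0,0,0],"grip": 0.085},
  {"linear": [0,0,0.03],"delta_rot": [0,0,0],"grip": 0.085},
  {"linear": [0,0,0.015],"delta_rot": [0,0,0],"grip": 0.085},
  {"linear": [0,0,0.008],"delta_rot": [0,0,0],"grip": 0.085},
  {"linear": [0,0,0],"delta_rot": [0,0,0],"grip": 0.085},
  {"linear": [0,0,0],"delta_rot": [0,0,0],"grip": 0.085},
])

```text
t: 19.25
tool_pos: [0.5344, -0.0107, 0.046]
tool_rot: [-3.101, 0.506, -0.004]
contact_force: [-0.7, -0.0, 0.2]
opening: 0.0848
grip_force: 0.0
```

jog_arm([
  {"linear": [0,0,0],"delta_rot": [0,0,0],"grip": 0.065},
  {"linear": [0,0,0],"delta_rot": [0,0,0],"grip": 0.058},
  {"linear": [0,0,0],"delta_rot": [0,0,0],"grip": 0.053},
  {"linear": [0,0,0],"delta_rot": [0,0,0],"grip": 0.048},
  {"linear": [0,0,0],"delta_rot": [0,0,0],"grip": 0.042},
  {"linear": [0,0,0],"delta_rot": [0,0,0],"grip": 0.042},
  {"linear": [0,0,0],"delta_rot": [0,0,0],"grip": 0.042},
  {"linear": [0,0,0],"delta_rot": [0,0,0],"grip": 0.042},
], newtons=30)

```text
t: 20.05
tool_pos: [0.5338, -0.0104, 0.0453]
tool_rot: [3.101, -0.505, 0.002]
contact_force: [-1.3, 0.9, 6.4]
opening: 0.0517
grip_force: 33.3
```

jog_arm([
  {"linear": [0,0,-0.005],"delta_rot": [0,0,0],"grip": 0.042},
  {"linear": [0,0,-0.015],"delta_rot": [0,0,0],"grip": 0.042},
  {"linear": [0,0,-0.03],"delta_rot": [0,0,0],"grip": 0.042},
  {"linear": [0,0,-0.04],"delta_rot": [0,0,0],"grip": 0.042},
  {"linear": [0,0,-0.03],"delta_rot": [0,0,0],"grip": 0.042},
  {"linear": [0,0,-0.03],"delta_rot": [0,0,0],"grip": 0.042},
  {"linear": [0,0,0],"delta_rot": [0,0,0],"grip": 0.042},
  {"linear": [0,0,0],"delta_rot": [0,0,0],"grip": 0.042},
])

```text
t: 20.85
tool_pos: [0.5331, -0.0103, 0.195]
tool_rot: [-3.101, 0.506, -0.002]
contact_force: [-0.8, 0.1, -2.1]
opening: 0.0512
grip_force: 32.7
```

```bash
python3 - <<'E'
from h import *
o,p,d,c,W=look("side")
print(o["opening"],o["grip_force"],o["contact_force"])
go(o,.589,.201,.19,-2.5)
for a in((.068,.082),(.032,.046)): print(a,slab(W,*a,.526,-.01))
# carton in hand: white/green points near the tool
R=Rot.from_rotvec(o["tool_rot"]).as_matrix();Q=(W.reshape(-1,3)-o["tool_pos"])@R
m=(mask(p,'green').reshape(-1)>0)&(np.abs(Q)<.08).all(1); print("green in tool",np.percentile(Q[m],[1,99],axis=0).round(4))
E
```

```text
0.05124023401852199 32.69857406616211 [-0.80394246  0.14881043 -2.08534793]
pos [ 0.5331 -0.0103  0.195 ] head -18.52 tilt 0.08 lin [-0.0142 -0.2181  0.005 ] rz -16.02
(0.068, 0.082) None
(0.032, 0.046) (810, np.float64(0.0399), array([529. ,  -9.2, 115.3,  65. , -17.1]))
green in tool [[-0.0485 -0.0182 -0.0325]
 [-0.0228 -0.0066 -0.0308]]
```

jog_arm([
  {"linear": [-0.001,-0.019,0],"delta_rot": [0,0,0],"grip": 0.042},
  {"linear": [-0.002,-0.033,0],"delta_rot": [0,0,0],"grip": 0.042},
  {"linear": [-0.003,-0.04,0],"delta_rot": [0,0,0],"grip": 0.042},
  {"linear": [-0.003,-0.04,0],"delta_rot": [0,0,0],"grip": 0.042},
  {"linear": [-0.003,-0.04,0],"delta_rot": [0,0,0],"grip": 0.042},
  {"linear": [-0.001,-0.03,0],"delta_rot": [0,0,-4],"grip": 0.042},
  {"linear": [0,-0.016,0],"delta_rot": [0,0,-6],"grip": 0.042},
  {"linear": [0,0,0],"delta_rot": [0,0,-6],"grip": 0.042},
  {"linear": [0,0,0],"delta_rot": [0,0,0],"grip": 0.042},
  {"linear": [0,0,0],"delta_rot": [0,0,0],"grip": 0.042},
])

```text
t: 21.9
tool_pos: [0.5879, 0.2005, 0.1922]
tool_rot: [3.14, -0.073, -0.005]
contact_force: [-0.0, -0.2, -1.2]
opening: 0.0518
grip_force: 32.6
```

```bash
python3 - <<'E'
from h import *
o,p,d,c,W=look("wrist","w9")
tray(c,p,'green',500); tray(c,p,'blue',500)
print("box",slab(W,.044,.056,.607,.1,.04))
go(o,.5905,.201,.0123,-2.5)
E
```

```text
green [259. 281.] [433.6 208.  165.5 152.3  -2.9]
green [259. 124.] [625.5 199.3  90.4  66.6  87.4]
green [259. 185.] [563.3 201.5 149.8  16.8  87.2]
blue [468. 209.] [517.9 -31.7 128.8  75.4 -16.9]
box (1226, np.float64(0.0506), array([6.106e+02, 1.014e+02, 3.610e+01, 2.760e+01, 3.000e-01]))
pos [0.5879 0.2005 0.1922] head -2.65 tilt 0.2 lin [ 0.0032 -0.0008  0.1799] rz -0.15
```

View pics/w9.png

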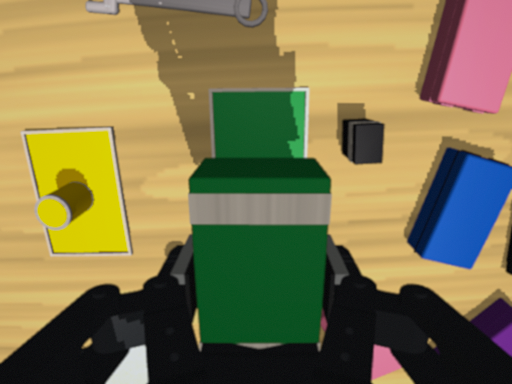

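The carton hangs level and lengthwise over the green tray, whose far edge is at (258,90). The black box at (363,141) is clear, and the tin stands in yellow at (53,211). I'll lower it.

jog_arm([
  {"linear": [0.003,-0.001,0.02],"delta_rot": [0,0,0],"grip": 0.042},
  {"linear": [0,0,0.04],"delta_rot": [0,0,0],"grip": 0.042},
  {"linear": [0,0,0.04],"delta_rot": [0,0,0],"grip": 0.042},
  {"linear": [0,0,0.035],"delta_rot": [0,0,0],"grip": 0.042},
  {"linear": [0,0,0.025],"delta_rot": [0,0,0],"grip": 0.042},
  {"linear": [0,0,0.012],"delta_rot": [0,0,0],"grip": 0.042},
  {"linear": [0,0,0.006],"delta_rot": [0,0,0],"grip": 0.042},
  {"linear": [0,0,0.001],"delta_rot": [0,0,0],"grip": 0.042},
  {"linear": [0,0,0],"delta_rot": [0,0,0],"grip": 0.042},
  {"linear": [0,0,0],"delta_rot": [0,0,0],"grip": 0.042},
])

```text
t: 22.95
tool_pos: [0.5933, 0.202, 0.0172]
tool_rot: [-3.14, 0.069, -0.005]
contact_force: [0.0, 0.3, -0.3]
opening: 0.0513
grip_force: 32.6
```

jog_arm([
  {"linear": [0,0,0],"delta_rot": [0,0,0],"grip": 0.042},
])

```text
t: 23.05
tool_pos: [0.5929, 0.2019, 0.0168]
tool_rot: [-3.14, 0.069, -0.004]
contact_force: [0.6, 0.2, -1.4]
opening: 0.0516
grip_force: 32.6
```

jog_arm([
  {"linear": [-0.002,0.001,0.003],"delta_rot": [0,0,0],"grip": 0.042},
  {"linear": [0,0,0.002],"delta_rot": [0,0,0],"grip": 0.042},
  {"linear": [0,0,0.001],"delta_rot": [0,0,0],"grip": 0.042},
  {"linear": [0,0,0.001],"delta_rot": [0,0,0],"grip": 0.042},
  {"linear": [0,0,0],"delta_rot": [0,0,0],"grip": 0.042},
  {"linear": [0,0,0],"delta_rot": [0,0,0],"grip": 0.042},
])

```text
t: 23.65
tool_pos: [0.59, 0.2009, 0.0083]
tool_rot: [-3.141, 0.069, -0.0]
contact_force: [-0.8, -0.2, -0.3]
opening: 0.0516
grip_force: 32.7
```

jog_arm([
  {"linear": [0,0,0.001],"delta_rot": [0,0,0],"grip": 0.042},
  {"linear": [0,0,0],"delta_rot": [0,0,0],"grip": 0.042},
  {"linear": [0,0,0],"delta_rot": [0,0,0],"grip": 0.042},
])

```text
t: 23.95
tool_pos: [0.5902, 0.2009, 0.0083]
tool_rot: [-3.141, 0.069, -0.0]
contact_force: [-2.9, -0.6, 5.9]
opening: 0.0517
grip_force: 33.3
```

jog_arm([
  {"linear": [0,0,0],"delta_rot": [0,0,0],"grip": 0.058},
  {"linear": [0,0,0],"delta_rot": [0,0,0],"grip": 0.068},
  {"linear": [0,0,-0.002],"delta_rot": [0,0,0],"grip": 0.08},
  {"linear": [0,0,0],"delta_rot": [0,0,0],"grip": 0.08},
  {"linear": [0,0,-0.02],"delta_rot": [0,0,0],"grip": 0.08},
  {"linear": [0,0,-0.04],"delta_rot": [0,0,0],"grip": 0.085},
  {"linear": [0,0,-0.05],"delta_rot": [0,0,0],"grip": 0.085},
  {"linear": [0,0,-0.05],"delta_rot": [0,0,0],"grip": 0.085},
  {"linear": [0,0,-0.02],"delta_rot": [0,0,0],"grip": 0.085},
  {"linear": [0,0,0],"delta_rot": [0,0,0],"grip": 0.085},
])

```text
t: 24.95
tool_pos: [0.5927, 0.2014, 0.1952]
tool_rot: [-3.139, 0.069, -0.015]
contact_force: [0.2, -0.5, 0.6]
opening: 0.0851
grip_force: 0.0
```

jog_arm([
  {"linear": [0,0,0],"delta_rot": [0,0,0],"grip": 0.085},
  {"linear": [0,0,0],"delta_rot": [0,0,0],"grip": 0.085},
])

```text
t: 25.15
tool_pos: [0.5885, 0.2005, 0.1865]
tool_rot: [3.14, -0.069, -0.007]
contact_force: [1.1, -0.4, -0.6]
opening: 0.0851
grip_force: 0.0
```

```bash
python3 - <<'E'
from h import *
o,p,d,c,W=look("wrist","w10")
print("carton",slab(W,.032,.046,.589,.2,.07)); m=mask(p,'green')
W3=plane(c,np.argwhere(m)[:,::-1],.003); z=W[...,2][m>0]; q=W3[(z<.012)&(np.hypot(W3[:,0]-.589,W3[:,1]-.2)<.12)]; print("tray",rect(q[:,:2]))
print("box",slab(W,.044,.056,.607,.1,.04))
go(o,.531,-.010,.19,-17.3)
E
```

```text
carton (5464, np.float64(0.0397), array([590.4, 200.8,  91.6,  52.2,  -2.7]))
tray [590.1 200.7 137.4  90.3  -2.4]
box (1274, np.float64(0.0507), array([610.7, 101.8,  35.8,  26.8,   0.7]))
pos [0.5885 0.2005 0.1865] head -2.52 tilt 0.25 lin [-0.0482  0.2128 -0.0031] rz 14.78
```

The carton matches the tray centre within 0.5 mm and its angle within 0.3°, and the box is unmoved. Now the case.

jog_arm([
  {"linear": [-0.005,0.021,0],"delta_rot": [0,0,0],"grip": 0.085},
  {"linear": [-0.009,0.038,0],"delta_rot": [0,0,0],"grip": 0.085},
  {"linear": [-0.01,0.043,0],"delta_rot": [0,0,0],"grip": 0.085},
  {"linear": [-0.01,0.043,0],"delta_rot": [0,0,0],"grip": 0.085},
  {"linear": [-0.009,0.038,0],"delta_rot": [0,0,0],"grip": 0.085},
  {"linear": [-0.006,0.03,0],"delta_rot": [0,0,0],"grip": 0.085},
  {"linear": [0,0,0],"delta_rot": [0,0,6.8],"grip": 0.085},
  {"linear": [0,0,0],"delta_rot": [0,0,8],"grip": 0.085},
  {"linear": [0,0,0],"delta_rot": [0,0,0],"grip": 0.085},
  {"linear": [0,0,0],"delta_rot": [0,0,0],"grip": 0.085},
])

```text
t: 26.2
tool_pos: [0.5309, -0.0097, 0.1878]
tool_rot: [-3.106, 0.469, 0.004]
contact_force: [-0.3, 0.0, -0.2]
opening: 0.0849
grip_force: 0.0
```

```bash
python3 - <<'E'
from h import *
o,p,d,c,W=look("wrist","w11")
r=slab(W,.032,.046,.531,-.01,.07); print(r, slab(W,.008,.03,.497,-.102,.07))
go(o,.532,-.010,.010,-17.2)
E
```

```text
(8120, np.float64(0.0405), array([533.5, -10.3, 117.1,  62.2, -17.5])) (1772, np.float64(0.0178), array([ 492.9, -117.4,  101.6,   62.4,    2.9]))
pos [ 0.5309 -0.0097  0.1878] head -17.16 tilt 0.14 lin [ 1.600e-03 -1.000e-04  1.778e-01] rz 0.04
```

View pics/w11.png

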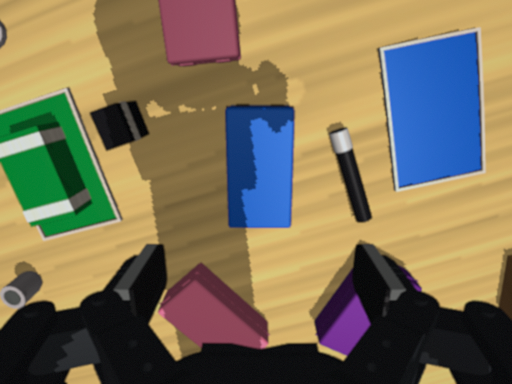

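The blue case is at (260,166) with its length along the image. The pink block at (213,310) and the purple one at (360,310) are not meant, and the marker is at (350,175). Before descending I'll check for clutter under the finger paths.

```bash
python3 - <<'E'
from h import *
o,p,d,c,W=look("top")
R=Rot.from_rotvec(o["tool_rot"]).as_matrix()
f=np.load("top.npz");Wt=world(c,f["d"])
Q=Wt.reshape(-1,3);T=(Q-[.532,-.0105,0])@R; T[:,2]=Q[:,2]
m=(T[:,2]>.012)&(T[:,2]<.06)&(abs(T[:,1])>.036)&(abs(T[:,1])<.085)&(abs(T[:,0])<.07)
print(m.sum())
for s in(-1,1):
    t=T[m&(T[:,1]*s>0)]; print(s,len(t), np.percentile(t,[0,5,50,95,100],axis=0).round(3).tolist() if len(t) else '')
    t=t[abs(t[:,0])<.03]; print('  near',len(t), t[:12].round(3).tolist())
E
```

```text
27
-1 0 
  near 0 []
1 27 [[-0.005, 0.074, 0.013], [0.003, 0.075, 0.013], [0.017, 0.08, 0.018], [0.029, 0.084, 0.022], [0.03, 0.085, 0.023]]
  near 27 [[0.028, 0.075, 0.017], [0.028, 0.078, 0.018], [0.03, 0.082, 0.015], [0.03, 0.085, 0.018], [0.024, 0.076, 0.019], [0.026, 0.079, 0.014], [0.026, 0.082, 0.019], [0.02, 0.074, 0.019], [0.021, 0.077, 0.018], [0.023, 0.08, 0.013], [0.022, 0.083, 0.019], [0.017, 0.075, 0.014]]
```

jog_arm([
  {"linear": [0.001,0,0.02],"delta_rot": [0,0,0],"grip": 0.085},
  {"linear": [0,0,0.04],"delta_rot": [0,0,0],"grip": 0.085},
  {"linear": [0,0,0.04],"delta_rot": [0,0,0],"grip": 0.085},
  {"linear": [0,0,0.035],"delta_rot": [0,0,0],"grip": 0.085},
  {"linear": [0,0,0.025],"delta_rot": [0,0,0],"grip": 0.085},
  {"linear": [0,0,0.015],"delta_rot": [0,0,0],"grip": 0.085},
  {"linear": [0,0,0.003],"delta_rot": [0,0,0],"grip": 0.085},
  {"linear": [0,0,0],"delta_rot": [0,0,0],"grip": 0.085},
  {"linear": [0,0,0],"delta_rot": [0,0,0],"grip": 0.085},
])

```text
t: 27.2
tool_pos: [0.5341, -0.0103, 0.0131]
tool_rot: [-3.106, 0.473, -0.005]
contact_force: [0.3, -0.5, -0.2]
opening: 0.085
grip_force: 0.0
```

jog_arm([
  {"linear": [0,0,0],"delta_rot": [0,0,0],"grip": 0.073},
  {"linear": [0,0,0],"delta_rot": [0,0,0],"grip": 0.068},
  {"linear": [0,0,0],"delta_rot": [0,0,0],"grip": 0.062},
  {"linear": [0,0,0],"delta_rot": [0,0,0],"grip": 0.056},
  {"linear": [0,0,0],"delta_rot": [0,0,0],"grip": 0.05},
  {"linear": [0,0,0],"delta_rot": [0,0,0],"grip": 0.05},
  {"linear": [0,0,0],"delta_rot": [0,0,0],"grip": 0.05},
  {"linear": [0,0,0],"delta_rot": [0,0,0],"grip": 0.05},
], newtons=50)

```text
t: 28.0
tool_pos: [0.5334, -0.0104, 0.0125]
tool_rot: [3.106, -0.473, 0.002]
contact_force: [-0.6, -0.8, 6.0]
opening: 0.061
grip_force: 57.2
```

jog_arm([
  {"linear": [0,0,-0.005],"delta_rot": [0,0,0],"grip": 0.05},
  {"linear": [0,0,-0.015],"delta_rot": [0,0,0],"grip": 0.05},
  {"linear": [0,0,-0.03],"delta_rot": [0,0,0],"grip": 0.05},
  {"linear": [0,0,-0.04],"delta_rot": [0,0,0],"grip": 0.05},
  {"linear": [0,0,-0.04],"delta_rot": [0,0,0],"grip": 0.05},
  {"linear": [0,0,-0.04],"delta_rot": [0,0,0],"grip": 0.05},
  {"linear": [0,0,0],"delta_rot": [0,0,0],"grip": 0.05},
  {"linear": [0,0,0],"delta_rot": [0,0,0],"grip": 0.05},
])

```text
t: 28.8
tool_pos: [0.5328, -0.0101, 0.1824]
tool_rot: [-3.106, 0.473, -0.003]
contact_force: [0.1, 0.2, -3.6]
opening: 0.0613
grip_force: 56.3
```

```bash
python3 - <<'E'
from h import *
o,p,d,c,W=look("side")
print(o["opening"],o["grip_force"],o["contact_force"])
go(o,.528,-.192,.18,-4.5)
R=Rot.from_rotvec(o["tool_rot"]).as_matrix();Q=(W.reshape(-1,3)-o["tool_pos"])@R
m=(mask(p,'blue').reshape(-1)>0)&(np.abs(Q)<.09).all(1); print("blue in tool",m.sum(),np.percentile(Q[m],[1,99],axis=0).round(4))
E
```

```text
0.06126759816325268 56.263883113861084 [ 0.08433374  0.23726809 -3.56636225]
pos [ 0.5328 -0.0101  0.1824] head -17.32 tilt 0.12 lin [0.0496 0.175  0.0025] rz -12.82
blue in tool 322 [[-0.0532 -0.0264 -0.0302]
 [ 0.0513  0.0306 -0.0239]]
```

jog_arm([
  {"linear": [0.006,0.02,0],"delta_rot": [0,0,0],"grip": 0.05},
  {"linear": [0.01,0.035,0],"delta_rot": [0,0,0],"grip": 0.05},
  {"linear": [0.011,0.04,0],"delta_rot": [0,0,0],"grip": 0.05},
  {"linear": [0.011,0.04,0],"delta_rot": [0,0,0],"grip": 0.05},
  {"linear": [0.008,0.028,0],"delta_rot": [0,0,0],"grip": 0.05},
  {"linear": [0.004,0.012,0],"delta_rot": [0,0,-4],"grip": 0.05},
  {"linear": [0,0,0],"delta_rot": [0,0,-6],"grip": 0.05},
  {"linear": [0,0,0],"delta_rot": [0,0,-2.8],"grip": 0.05},
  {"linear": [0,0,0],"delta_rot": [0,0,0],"grip": 0.05},
  {"linear": [0,0,0],"delta_rot": [0,0,0],"grip": 0.05},
])

```text
t: 29.85
tool_pos: [0.527, -0.1914, 0.179]
tool_rot: [-3.137, 0.126, 0.006]
contact_force: [0.4, 0.4, -3.8]
opening: 0.0615
grip_force: 56.2
```

```bash
python3 - <<'E'
from h import *
o,p,d,c,W=look("wrist","w12")
m=mask(p,'blue'); W3=plane(c,np.argwhere(m)[:,::-1],.003); z=W[...,2][m>0]; q=W3[(z<.012)&(np.hypot(W3[:,0]-.528,W3[:,1]+.192)<.12)]; print("tray",len(q),rect(q[:,:2]))
print("bottle",slab(W,.08,.095,.457,-.296,.05))
go(o,.529,-.192,.0175,-4.5)
E
```

```text
tray 3571 [ 557.9 -160.5  179.7   79.7  -60.1]
bottle (313, np.float64(0.0853), array([ 460.9, -298.5,   15.8,   15.5,   59.8]))
pos [ 0.527  -0.1914  0.179 ] head -4.58 tilt 0.23 lin [0.0026 0.0007 0.1614] rz -0.08
```

View pics/w12.png

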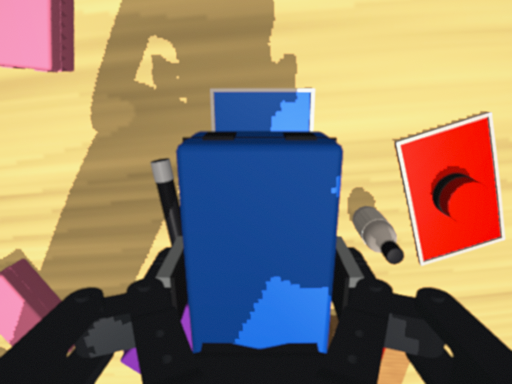

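The case hangs level and lengthwise over the blue tray, far edge at (262,92). The bottle at (378,235) and the marker at (163,195) are both clear of the fingers. I'll lower it.

jog_arm([
  {"linear": [0.001,0.001,0.02],"delta_rot": [0,0,0],"grip": 0.05},
  {"linear": [0,0,0.04],"delta_rot": [0,0,0],"grip": 0.05},
  {"linear": [0,0,0.04],"delta_rot": [0,0,0],"grip": 0.05},
  {"linear": [0,0,0.03],"delta_rot": [0,0,0],"grip": 0.05},
  {"linear": [0,0,0.018],"delta_rot": [0,0,0],"grip": 0.05},
  {"linear": [0,0,0.009],"delta_rot": [0,0,0],"grip": 0.05},
  {"linear": [0,0,0.001],"delta_rot": [0,0,0],"grip": 0.05},
  {"linear": [0,0,0],"delta_rot": [0,0,0],"grip": 0.05},
  {"linear": [0,0,0],"delta_rot": [0,0,0],"grip": 0.05},
  {"linear": [0,0,0],"delta_rot": [0,0,0],"grip": 0.05},
])

```text
t: 30.9
tool_pos: [0.5301, -0.1937, 0.0249]
tool_rot: [3.138, -0.124, 0.004]
contact_force: [-0.1, 0.6, -2.8]
opening: 0.0613
grip_force: 56.1
```

jog_arm([
  {"linear": [-0.001,-0.001,0.004],"delta_rot": [0,0,0],"grip": 0.05},
  {"linear": [0,0,0.002],"delta_rot": [0,0,0],"grip": 0.05},
  {"linear": [0,0,0.001],"delta_rot": [0,0,0],"grip": 0.05},
  {"linear": [0,0,0],"delta_rot": [0,0,0],"grip": 0.05},
  {"linear": [0,0,0],"delta_rot": [0,0,0],"grip": 0.05},
])

```text
t: 31.4
tool_pos: [0.5281, -0.192, 0.0162]
tool_rot: [-3.139, 0.124, 0.0]
contact_force: [0.7, -0.6, -3.1]
opening: 0.0613
grip_force: 56.1
```

jog_arm([
  {"linear": [0,0,0.001],"delta_rot": [0,0,0],"grip": 0.05},
  {"linear": [0,0,0],"delta_rot": [0,0,0],"grip": 0.05},
  {"linear": [0,0,0],"delta_rot": [0,0,0],"grip": 0.05},
])

```text
t: 31.7
tool_pos: [0.5284, -0.1922, 0.0155]
tool_rot: [3.139, -0.124, 0.001]
contact_force: [0.6, -0.9, -1.3]
opening: 0.061
grip_force: 56.3
```

Just touching the floor. I'll ease down a bit more, then release.

jog_arm([
  {"linear": [0,0,0.001],"delta_rot": [0,0,0],"grip": 0.05},
  {"linear": [0,0,0],"delta_rot": [0,0,0],"grip": 0.05},
  {"linear": [0,0,0],"delta_rot": [0,0,0],"grip": 0.05},
])

```text
t: 32.0
tool_pos: [0.5284, -0.1922, 0.0155]
tool_rot: [3.139, -0.124, -0.0]
contact_force: [-4.4, 2.7, 5.8]
opening: 0.0609
grip_force: 57.2
```

jog_arm([
  {"linear": [0,0,0],"delta_rot": [0,0,0],"grip": 0.066},
  {"linear": [0,0,0],"delta_rot": [0,0,0],"grip": 0.073},
  {"linear": [0,0,-0.001],"delta_rot": [0,0,0],"grip": 0.08},
  {"linear": [0,0,-0.001],"delta_rot": [0,0,0],"grip": 0.08},
  {"linear": [0,0,-0.02],"delta_rot": [0,0,0],"grip": 0.08},
  {"linear": [0,0,-0.04],"delta_rot": [0,0,0],"grip": 0.085},
  {"linear": [0,0,-0.05],"delta_rot": [0,0,0],"grip": 0.085},
  {"linear": [0,0,-0.05],"delta_rot": [0,0,0],"grip": 0.085},
  {"linear": [0,0,-0.03],"delta_rot": [0,0,0],"grip": 0.085},
  {"linear": [0,0,0],"delta_rot": [0,0,0],"grip": 0.085},
])

```text
t: 33.0
tool_pos: [0.5313, -0.1936, 0.2136]
tool_rot: [3.134, -0.124, 0.017]
contact_force: [-0.1, 0.6, 0.7]
opening: 0.0849
grip_force: 0.0
```

jog_arm([
  {"linear": [0,0,0],"delta_rot": [0,0,0],"grip": 0.085},
  {"linear": [0,0,0],"delta_rot": [0,0,0],"grip": 0.085},
])

```text
t: 33.2
tool_pos: [0.5272, -0.1916, 0.2042]
tool_rot: [-3.138, 0.124, 0.005]
contact_force: [0.0, 0.3, 0.1]
opening: 0.0846
grip_force: 0.0
```

```bash
python3 - <<'E'
from h import *
def floor(W,c,p,col,x,y):
    m=mask(p,col);P=plane(c,np.argwhere(m)[:,::-1],.003);z=W[...,2][m>0];q=P[(z<.012)&(np.hypot(P[:,0]-x,P[:,1]-y)<.12)];return rect(q[:,:2])
o,p,d,c,W=look("wrist")
print("case",slab(W,.036,.05,.528,-.192,.08),"tray",floor(W,c,p,'blue',.528,-.192))
print("bottle",slab(W,.08,.095,.457,-.296,.05))
o,p,d,c,W=look("side","s13")
for n,lo,hi,x,y in(("tin",.045,.057,.558,.402),("lamp",.028,.038,.48,-.392),("carton",.034,.044,.589,.201),("case",.038,.048,.528,-.192),("bottle",.08,.095,.457,-.296),("box",.044,.056,.607,.1)):print(n,slab(W,lo,hi,x,y,.08))
E
```

```text
case (7432, np.float64(0.0435), array([ 528.7, -192.3,  115.9,   62.1,   -4.5])) tray [ 528.3 -193.6  139.1   90.7   -4.6]
bottle (232, np.float64(0.0853), array([ 460.6, -298.5,   14.6,   14.5,   55.7]))
tin None
lamp (318, np.float64(0.0335), array([ 478.6, -391.3,   42.6,   41.7,   70. ]))
carton (88, np.float64(0.0388), array([558. , 184.3,  69.3,  31. , -38.8]))
case (1045, np.float64(0.0429), array([ 524.5, -191. ,  116.7,   63.3,   -5. ]))
bottle (44, np.float64(0.0846), array([ 456.6, -297.6,   15.6,   13.2,   67.9]))
box (68, np.float64(0.0502), array([600.1, 103.3,  30.4,  23.6,  69.8]))
```

View pics/s13.png

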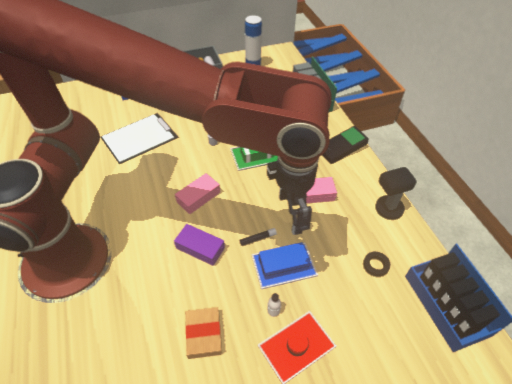

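The side view shows the case in blue at (285,262), the lamp in red at (298,343) and the bottle upright at (274,306). The carton is partly visible in green at (255,155). The arm hides the tin here, but the wrist view at the carton placing showed it upright. The gripper touches nothing.

```bash
python3 -c "
from station import ctrl
print(ctrl.finish_job())"
```

```text
the job is handed in; nothing more can be done
None
```

The job is handed in: tin, lamp, carton and case were set in that order, each measured within about 2 mm of the centre of its own tray; the bottle and bulb box stayed put, and the arm hid the tin in the last picture, though it stood upright when last seen.

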